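# Make up two sensor mounting kits by gauge post

## Robot

A 6-joint arm with a two-finger parallel gripper is mounted at the origin on the work surface. World frame = base frame: x ahead of the robot, y to its left, z up, the work surface at z = 0. Lengths are in m, angles in degrees, forces in N, time in s.
With the tool pointing down it reaches from about 0.35 to 0.975 m from the base axis. Payload 4.9 kg.
Tool frame: the origin (TCP) lies at the very end of the fingers, on their centre line; the grasp point (between the pads) lies 19 mm behind it (bot.tcp_to_grasp is the distance from the TCP to the grasp point, in m); z points along the fingers, y is the line along which they close (so a half turn about z gives the same grasp; the last joint's range is limited). The gripper opens to 85 mm and grips with 20 to 120 N. Pads are 22 mm wide; open, the fingers measure 114 mm over their backs; the gripper's body (76 mm by 85 mm) begins 54 mm behind the grasp point. The pads swing forward as they close: fully open they stand 13 mm farther back than shut.
Start: joints at [57.353, 3.019, 92.412, -0, 84.569, -6.818], TCP at [0.272, 0.563, 0.231] pointing down, gripper open.
Joint ranges: [-172.51, 172.51], [-57.92, 126.97], [3.15, 148.05], [-58.71, 238.71], [5.1, 150.11], [-179.66, 179.66]. Speed limits (degrees/s): [147.25, 147.25, 180, 180, 180, 180].

## Interface

Orientations are given as [roll, pitch, yaw] about the fixed x, y, z axes, in that order (R = Rz(yaw) Ry(pitch) Rx(roll)).
In Python, from cell import bot gives the robot as it stands.
- The arm moves only by the tool step_arm, never from a script. Its arguments are lists of equal length, an entry for each row: "slide": the shift along the tool's x, y, z in cm, a list of three; "roll": the turn about the tool's z in degrees; "claw": the closure in counts, from 0 (fully open) to 255 (shut). In form: {"slide": [[x, y, z], ...], "roll": [roll, ...], "claw": [claw, ...]}. A call has 1 to 10 rows; each row is the pose to reach, as a shift and turn from the pose commanded when the call began, along the tool's axes at that moment; what a row does not reach only later rows make up. A row lasts 1/10 s, in which the tool goes at most 50 mm and 8.59 degrees, less where a joint would pass 70% of its speed; a pose out of reach is approached as far as the arm can. A call with a gripper value outside its range is refused whole. The fingers move at their own pace and stop on an object; the grip force is fixed at half the most. Time passes only in rows, so rows that repeat a pose let the fingers close. It gives the time, the measured TCP pose, the force, the opening and the grip force at its end, in the units of the state.
- bot.read_state(): the state, without advancing time (a new reading comes with each control period).
- bot.grab_frame(name): name is "scene" or "top" or "wrist"; returns (picture, depth): 384x512x3 uint8, blue, green, red; 384x512 float32, m along the optical axis (not along the pixel's ray), 0 where there is no reading.
- bot.camera_info(name): a dict with "intrinsics" (3x3 intrinsics, pixels), "k1" (the pictures are not rectified: a ray, as slopes to the right and down, at radius r is drawn at 1 + k1 r^2 times it, then the intrinsics apply), "world_to_cam" (4x4, takes a point from world to camera coordinates). Camera axes: x right, y down, z forward; pixel columns grow to the right and rows downward; lengths in m; the calibration is good to about 2 mm. A picture is of the moment at which its call begins: read the wrist's pose just before it. camera_info takes no time and is no camera call; for the wrist camera it gives the pose at the moment of the call.
- bot.hand_in(): hands the job in; it is judged then, once.
Trained networks look in the newest picture that a camera, given by its name, has taken for a name from the list of things; names that differ only in an ending like _2 or _b are one class to them, and where a whole thing is asked for, a point or a joint stands for the part that bears it (a point fixed in the world has none). Each returns a list of dicts, best first, with "score" (0 to 1); they miss things now and then, are a little off and sometimes report something else, mostly with a low value. They report only what shows in the picture. A call takes as long as a camera call. They do not tell look-alikes from the thing itself.
- bot.look_for(camera, query): "uv" ([column, row] in pixels, amid what is visible of it).
- bot.place_of(camera, query): "uv" ([column, row] in pixels: a listed point, or the origin of a listed thing).
The state is a dict: "t": time; "qpos": joint angles; "dq": joint speeds; "effort": joint torques, N m; "eef_pos": TCP position; "ee_rot": TCP orientation; "wrist_force": force on the tool from outside, world axes, zero at the start; "torque": the same for the moment, N m; "width": opening from 0.0 (shut) to 1.0 (fully open); "grasp_force": force on a finger pad.
Only numpy, scipy, OpenCV 4.12 (cv2) and the standard library are available. Lean on these libraries where they do the work, as an engineer would, in place of code of your own. Each camera call takes 0.05 s, during which the arm holds its last target. There are 200 camera calls.

## Task

Make up the two kits. The blue tray gets the glass conductivity cell, laid lengthwise in its large pocket; the green tray gets the orange cap, top side up in its large pocket. In the empty small pocket of each tray stand upright the titanium spacer that is as tall as the red gauge post of that tray; leave the torque wrench and the pair of bolts where they lie.

Things in the scene. Friction and masses are not known exactly. Their poses are not given: they have to be found in the camera images.
- tray_blue: Blue kit tray, fixed, 118 (x) by 128 mm (y); floor 3 mm thick, rims and dividers 4 mm thick, tops 10 mm above the bench. Origin: centre of underside, z up. Pockets in its frame (x by y, mm): large, 56 by 120, centred at (27, 0); spacer pocket, empty, 50 by 58, centred at (-30, -31); gauge pocket, 50 by 58, centred at (-30, 31), with a red post on its floor.
- tray_green: Green kit tray, fixed, 118 (x) by 128 mm (y); floor 3 mm thick, rims and dividers 4 mm thick, tops 10 mm above the bench. Origin: centre of underside, z up. Pockets in its frame (x by y, mm): large, 56 by 120, centred at (27, 0); spacer pocket, empty, 50 by 58, centred at (-30, -31); gauge pocket, 50 by 58, centred at (-30, 31), with a red post on its floor.
- gauge_high: The tall red gauge post, 14 mm diameter on a dark 24 mm foot 4 mm thick, fixed in the gauge pocket (+y small pocket) of one of the two trays (it varies). Its top is 55 mm above the tray floor, as high as the long spacer. Origin: centre of its underside, on the tray floor; z up.
- gauge_low: The short red gauge post, 14 mm diameter on a dark 24 mm foot 4 mm thick, fixed in the gauge pocket (+y small pocket) of one of the two trays (it varies). Its top is 35 mm above the tray floor, as high as the short spacer. Origin: centre of its underside, on the tray floor; z up.
- spacer_long: The longer of two plain titanium-grey round spacers standing on end: 24 mm diameter, 55 mm tall, about 95 g, with a small dark dot on its top. Origin: centre of its underside, z up.
- spacer_short: The shorter of two plain titanium-grey round spacers standing on end: 24 mm diameter, 35 mm tall, about 60 g, with a small dark dot on its top. Origin: centre of its underside, z up.
- cell: Glass conductivity cell lying on the bench: a clear glass tube of 30 mm diameter, with two dark bands, between two white square end blocks 36 x 36 mm and 12 mm thick; 90 mm long overall, 66 mm of bare tube, about 110 g. Origin: its middle, on the tube's axis, 18 mm above what it lies on; x along the tube, z up.
- cap: Orange plastic bottle cap, closed top up: 40 mm diameter, 26 mm tall, about 30 g. Origin: centre of its underside, z up.
- bolt_pair: Bystander, to be left alone: two titanium bolts side by side in a grey clip, together 64 x 44 x 18 mm, lying to the left of the stock. Origin: underside of the clip; x along the bolts, heads to -x.
- wrench: Bystander, to be left alone: chrome torque wrench lying on the far side of the stock, 301 mm long, 42 mm wide and 36 mm high at the head (at x +130 mm), grey grip to -x. Origin: on the bench under its middle; x along its length.
Things that resemble listed ones, but are neither listed nor needed, are in the scene too. What is meant by the tray_blue is not grey or pink, and is the larger of those in its own colour.

How it is judged (in metres and radians):
At the end, for the whole second after the job is handed in: In the large pockets: cell in blue (12 mm across, 18 along, 0.3 rad), cap in green, top up (11, 42 mm). In the spacer pockets, upright (0.12 rad; 15, 19 mm): long spacer in the tray with the tall post, short one in the other. All on the tray floor within 4 mm and at rest (((horizontal distance between gauge_high and tray_blue below 0.07 m and x of spacer_long in the frame of tray_blue between -0.045 and -0.015 m and y of spacer_long in the frame of tray_blue between -0.05 and -0.012 m and z of spacer_long in the frame of tray_blue between -0.001 and 0.007 m and angle between each of spacer_long, spacer_short's own z axis and vertical below 0.12 rad and x of spacer_short in the frame of tray_green between -0.045 and -0.015 m and y of spacer_short in the frame of tray_green between -0.05 and -0.012 m and z of spacer_short in the frame of tray_green between -0.001 and 0.007 m) or (horizontal distance between gauge_high and tray_green below 0.07 m and x of spacer_long in the frame of tray_green between -0.045 and -0.015 m and y of spacer_long in the frame of tray_green between -0.05 and -0.012 m and z of spacer_long in the frame of tray_green between -0.001 and 0.007 m and angle between each of spacer_long, spacer_short's own z axis and vertical below 0.12 rad and x of spacer_short in the frame of tray_blue between -0.045 and -0.015 m and y of spacer_short in the frame of tray_blue between -0.05 and -0.012 m and z of spacer_short in the frame of tray_blue between -0.001 and 0.007 m)) and x of cell in the frame of tray_blue between 0.015 and 0.039 m and y of cell in the frame of tray_blue between -0.018 and 0.018 m and z of cell in the frame of tray_blue between 0.017 and 0.025 m and angle between the x axis of cell and the y axis of tray_blue, either way round below 0.3 rad and x of cap in the frame of tray_green between 0.016 and 0.038 m and y of cap in the frame of tray_green between -0.042 and 0.042 m and z of cap in the frame of tray_green between -0.001 and 0.007 m and angle between cap's own z axis and vertical below 0.12 rad and linear speed of each of spacer_long, spacer_short, cell, cap below 0.02 m/s); the robot touches nothing.
It fails at once if the bolts or the torque wrench were shifted by more than 20 mm (distance of any of bolt_pair, wrench from where it was at the start of the episode above 0.02 m).
It also fails if it takes over 96 s, if anything falls off the work surface, if the arm or the gripper's body presses on something with over 40 N, if the wrist force passes 120 N, or if a joint passes its speed limit or range.

## Working session

There is one attempt and no reset: what is moved stays moved. The work goes in short steps, Python scripts to look and compute and a tool call to move; the robot and the scene stay as the last step left them, time stands still between calls to the robot, and variables do not carry over. Pictures are saved under pics/ and viewed, at most 14 in all, crops included, and the job is handed in when it is done.

Besides the shell and the picture viewer there is one more tool, called after "Call:" in YAML: its name, and indented under it one key for each argument. step_arm: Moves the arm, as the interface text tells. Its arguments: {"type":"object","properties":{"slide":{"type":"array"},"roll":{"type":"array"},"claw":{"type":"array"}},"required":["slide","roll","claw"]}

```bash
ls; mkdir -p pics
cat > h.py <<'E'
import numpy as np, cv2
from cell import bot
def save(cam,fn):
    p,d=bot.grab_frame(cam); cv2.imwrite('pics/'+fn,p); return p,d
def ray(cam,uv,ci=None):
    ci=ci or bot.camera_info(cam); K=np.array(ci["intrinsics"]); k1=ci["k1"]
    p=np.linalg.inv(K)@[uv[0],uv[1],1]; q=p[:2].copy()
    for _ in range(20): q=p[:2]/(1+k1*(q@q))
    T=np.linalg.inv(np.array(ci["world_to_cam"])); 
    return T[:3,3],T[:3,:3]@np.array([q[0],q[1],1])
def atz(cam,uv,z,ci=None):
    o,r=ray(cam,uv,ci); return o+r*(z-o[2])/r[2]
def atd(cam,uv,d,ci=None):
    o,r=ray(cam,uv,ci); return o+r*d
def cloud(cam,d,ci=None):
    ci=ci or bot.camera_info(cam); K=np.array(ci["intrinsics"]);D=np.array([ci["k1"],0,0,0,0.])
    h,w=d.shape; uv=np.stack(np.meshgrid(np.arange(w),np.arange(h)),-1).reshape(-1,1,2).astype(float)
    q=cv2.undistortPoints(uv,K,D).reshape(h,w,2)
    T=np.linalg.inv(np.array(ci["world_to_cam"]))
    P=np.dstack([q*d[...,None],d])@T[:3,:3].T+T[:3,3]; P[d==0]=np.nan
    return P
E
python3 - <<'E'
from h import *
np.set_printoptions(precision=4,suppress=True)
print(bot.read_state())
for c in("top","scene"):
    p,d=save(c,c+'0.png'); np.save(c+'_d.npy',d)
    if c=="top":
        for n in "tray_blue tray_green gauge_high gauge_low spacer_long spacer_short cell cap bolt_pair wrench".split():
            for r in bot.place_of(c,n)[:4]:
                u,v=np.round(r["uv"]).astype(int)
                z=d[min(max(v,0),383),min(max(u,0),511)]
                print(n,np.round(r["score"],2),(u,v),atd(c,r["uv"],z) if z>0 else None)
E
```

```text
pics
{'t': 0.0, 'qpos': array([57.3553,  3.0571, 92.4923, -0.0004, 84.5686, -6.8197]), 'dq': array([ 0.0203,  0.1212,  0.0401, -0.0027,  0.0878, -0.0285]), 'effort': array([  0.0016, -39.3677, -37.0177,   0.    ,   0.007 ,   0.    ]), 'eef_pos': array([0.2719, 0.562 , 0.2301]), 'ee_rot': array([-179.8828,   -0.0136,  154.1751]), 'wrist_force': array([ 0.0607, -0.199 , -0.2333]), 'torque': array([ 0.0074, -0.043 ,  0.0001]), 'grasp_force': 0.0, 'width': 0.9956943556544656}
tray_blue 0.98 (np.int64(192), np.int64(267)) [0.3611 0.2269 0.0058]
tray_blue 0.82 (np.int64(171), np.int64(205)) [0.5277 0.2909 0.0023]
tray_blue 0.63 (np.int64(112), np.int64(228)) [0.4639 0.4497 0.0004]
tray_blue 0.62 (np.int64(131), np.int64(128)) [0.7459 0.4157 0.0011]
tray_green 0.58 (np.int64(394), np.int64(209)) [ 0.526  -0.3213  0.0006]
tray_green 0.31 (np.int64(280), np.int64(126)) [ 0.7529 -0.0054  0.0152]
gauge_high 0.66 (np.int64(384), np.int64(229)) [ 0.47   -0.2885  0.0062]
gauge_low 0.56 (np.int64(158), np.int64(210)) [0.5111 0.3164 0.0375]
spacer_long 0.56 (np.int64(245), np.int64(235)) [0.4472 0.0838 0.0559]
spacer_short 0.57 (np.int64(310), np.int64(229)) [ 0.4658 -0.0865  0.0361]
spacer_short 0.29 (np.int64(172), np.int64(203)) [0.5324 0.2887 0.0046]
spacer_short 0.28 (np.int64(385), np.int64(227)) [ 0.476  -0.2913  0.0058]
cell 0.88 (np.int64(295), np.int64(172)) [ 0.6208 -0.0484  0.0273]
cap 0.59 (np.int64(250), np.int64(172)) [0.6191 0.0758 0.0254]
bolt_pair 0.69 (np.int64(200), np.int64(156)) [0.6623 0.2135 0.0177]
bolt_pair 0.66 (np.int64(398), np.int64(211)) [ 0.5201 -0.3291  0.0032]
wrench 0.91 (np.int64(277), np.int64(125)) [0.7551 0.0007 0.0187]
wrench 0.18 (np.int64(158), np.int64(211)) [0.5096 0.3189 0.0309]
```

View pics/top0.png

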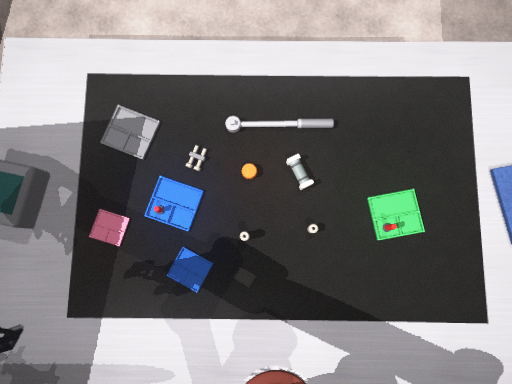

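View pics/scene0.png

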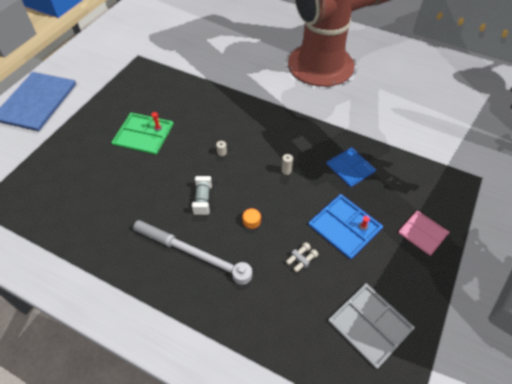

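Two blue trays are candidates, at (174,203) and (190,269) in the top picture. The one at (174,203) is larger and holds a red post, so it fits. The grey (130,132) and pink (109,228) trays are excluded. I'll confirm with a crop and measure the poses.

Run:
```python
from h import *
np.set_printoptions(precision=4,suppress=True)
p=cv2.imread('pics/top0.png'); d=np.load('top_d.npy'); ci=bot.camera_info('top'); P=cloud('top',d,ci)
a=cv2.resize(p[145:305,100:240],None,fx=4,fy=3.7); b=cv2.resize(p[175:255,355:435],None,fx=3,fy=3)
cv2.imwrite('pics/crop0.png',a)
hsv=cv2.cvtColor(p,cv2.COLOR_BGR2HSV)
K=np.array(ci["intrinsics"])
def comps(m,amin):
    n,l,s,c=cv2.connectedComponentsWithStats(m.astype(np.uint8)); return [(l==i) for i in range(1,n) if s[i,4]>amin]
H,S,V=cv2.split(hsv)
for nm,m in(("blue",(abs(H.astype(int)-107)<12)&(S>130)&(V>60)),("green",(abs(H.astype(int)-60)<15)&(S>120)&(V>60))):
    for c in comps(m,300):
        vs,us=np.nonzero(c)
        hull=cv2.convexHull(np.stack([us,vs],1).astype(np.float32)).reshape(-1,2)
        W=np.array([atz('top',q,0.01,ci)[:2] for q in hull])
        r=cv2.minAreaRect((W*1000).astype(np.float32)); print(nm,us.mean().round(),vs.mean().round(),r)
for nm,m in(("red",((H<6)|(H>174))&(S>150)&(V>80)),("orange",(H>=7)&(H<20)&(S>150)&(V>80))):
    for c in comps(m,8):
        Q=P[c]; Q=Q[~np.isnan(Q[:,0])]; vs,us=np.nonzero(c)
        print(nm,us.mean(),vs.mean(),len(Q),Q.mean(0),Q.max(0),Q.min(0))
# raised things in the work zone
m=(np.nan_to_num(P[...,2])>0.012)&(P[...,0]>.35)&(P[...,0]<.85)&(abs(P[...,1])<.27)
for c in comps(m,10):
    Q=P[c]; vs,us=np.nonzero(c); top=Q[Q[:,2]>Q[:,2].max()-.008]
    r=cv2.minAreaRect((Q[:,:2]*1000).astype(np.float32))
    print("obj",us.mean().round(),vs.mean().round(),len(Q),"top",top.mean(0),"rect",r)
```

```text
blue 504.0 193.0 ((546.785888671875, -603.2330932617188), (53.275001525878906, 204.2528839111328), 85.03345489501953)
blue 174.0 203.0 ((533.8694458007812, 281.9878845214844), (132.6234130859375, 122.2810287475586), 71.66036224365234)
blue 190.0 269.0 ((357.40606689453125, 232.0720977783203), (96.16317749023438, 88.66400909423828), 62.378990173339844)
green 396.0 214.0 ((510.9173889160156, -319.8706970214844), (120.41157531738281, 132.4731903076172), 11.329306602478027)
red 156.95454545454547 208.77272727272728 22 [0.5143 0.3202 0.0351] [0.5205 0.3251 0.0416] [0.5082 0.3158 0.0207]
red 390.22641509433964 226.54716981132074 53 [ 0.4748 -0.2941  0.04  ] [ 0.481  -0.2897  0.0591] [ 0.4687 -0.3029  0.0056]
orange 248.77894736842106 170.54736842105262 190 [0.6233 0.0784 0.0217] [0.6498 0.1009 0.0315] [ 0.6029  0.0587 -0.0041]
obj 278.0 123.0 840 top [0.7568 0.1266 0.035 ] rect ((754.4640502929688, -2.801513671875), (299.11346435546875, 41.072181701660156), 88.9638900756836)
obj 196.0 158.0 180 top [0.6556 0.2264 0.0168] rect ((660.1847534179688, 225.7316131591797), (42.91029357910156, 62.92427062988281), 68.7743148803711)
obj 299.0 172.0 402 top [ 0.62   -0.0593  0.0344] rect ((621.812744140625, -58.67060470581055), (89.87369537353516, 35.35314178466797), 26.701967239379883)
obj 248.0 171.0 179 top [0.6229 0.0794 0.0259] rect ((623.26025390625, 79.52528381347656), (39.64841842651367, 39.14405059814453), 32.528175354003906)
obj 312.0 228.0 73 top [ 0.4682 -0.0929  0.0347] rect ((468.5469055175781, -93.03522491455078), (23.224760055541992, 21.047161102294922), 89.722900390625)
obj 244.0 236.0 68 top [0.4451 0.0877 0.0549] rect ((444.9134826660156, 87.11448669433594), (20.551610946655273, 20.80709457397461), 0.3721218705177307)
```

View pics/crop0.png

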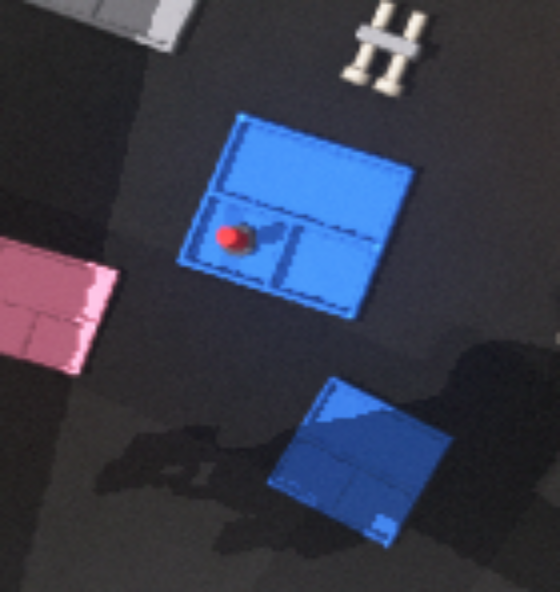

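The crop confirms it: the larger blue tray at (174,203) has the low post and a yaw of about -18.3°. The green tray at (396,214) has the tall post and a yaw of about 11.3°. So the short spacer goes to blue and the long one to green. Next is a planning helper.

```bash
cat > plan.py <<'E'
import numpy as np
def Rt(yaw):
    a=np.radians(yaw); return np.array([[np.cos(a),np.sin(a),0],[np.sin(a),-np.cos(a),0],[0,0,-1]])
def plan(chain):
    """chain of [x,y,z,yaw] (m,deg); prints slide cm/roll of each from the previous"""
    for s,t in zip(chain,chain[1:]):
        d=Rt(s[3]).T@(np.array(t[:3])-s[:3])*100; print("slide",np.round(d,1),"roll",round(-(t[3]-s[3]),1),"mm",round(10*np.linalg.norm(d)))
def tray(name,x,y):
    c,a={"blue":((.534,.282),-18.3),"green":((.511,-.320),11.3)}[name]; a=np.radians(a)
    return np.array(c)+[x*np.cos(a)-y*np.sin(a),x*np.sin(a)+y*np.cos(a)]
E
python3 - <<'E'
from plan import *
bs=tray("blue",-.03,-.031); print(bs)
plan([[.272,.563,.231,154.2],[.385,.18,.19,161.7],[.468,-.093,.13,161.7],[.468,-.093,.014,161.7],[.468,-.093,.13,161.7],[*bs,.12,161.7],[*bs,.019,161.7]])
E
```

```text
[0.49578347 0.26198758]
slide [-26.8 -29.6   4.1] roll -7.5 mm 401
slide [-16.5 -23.3   6. ] roll -0.0 mm 292
slide [ 0.   0.  11.6] roll -0.0 mm 116
slide [  0.    0.  -11.6] roll -0.0 mm 116
slide [ 8.5 34.6  1. ] roll -0.0 mm 356
slide [ 0.   0.  10.1] roll -0.0 mm 101
```

Call:
step_arm:
  slide:
    - [-26.8, -29.6, 4.1]
    - [-26.8, -29.6, 4.1]
    - [-26.8, -29.6, 4.1]
    - [-26.8, -29.6, 4.1]
    - [-26.8, -29.6, 4.1]
    - [-26.8, -29.6, 4.1]
    - [-26.8, -29.6, 4.1]
    - [-26.8, -29.6, 4.1]
    - [-26.8, -29.6, 4.1]
    - [-26.8, -29.6, 4.1]
  roll: [-7.5, -7.5, -7.5, -7.5, -7.5, -7.5, -7.5, -7.5, -7.5, -7.5]
  claw: [80, 80, 80, 80, 80, 80, 80, 80, 80, 80]

```text
t: 1.6
eef_pos: [0.3849, 0.1783, 0.1904]
ee_rot: [180.0, 0.0, 161.5]
wrist_force: [-0.4, -0.4, 0.6]
width: 0.684
grasp_force: 0.0
```

Call:
step_arm:
  slide:
    - [-16.5, -23.3, 6.0]
    - [-16.5, -23.3, 6.0]
    - [-16.5, -23.3, 6.0]
    - [-16.5, -23.3, 6.0]
    - [-16.5, -23.3, 6.0]
    - [-16.5, -23.3, 6.0]
    - [-16.5, -23.3, 6.0]
    - [-16.5, -23.3, 6.0]
    - [-16.5, -23.3, 6.0]
  roll: [0, 0, 0, 0, 0, 0, 0, 0, 0]
  claw: [80, 80, 80, 80, 80, 80, 80, 80, 80]

```text
t: 2.5
eef_pos: [0.4682, -0.0921, 0.1305]
ee_rot: [180.0, 0.0, 161.8]
wrist_force: [-0.2, -0.3, -0.1]
width: 0.688
grasp_force: 0.0
```

Run:
```python
from h import *
np.set_printoptions(precision=4,suppress=True)
s=bot.read_state(); print(s['t'],s['eef_pos'],s['ee_rot'],s['width'])
ci=bot.camera_info('wrist'); p,d=save('wrist','w1.png'); P=cloud('wrist',d,ci)
for c in bot.place_of('wrist','spacer_short')[:2]:
    print(c['score'],c['uv'],atz('wrist',c['uv'],0,ci))
m=(abs(P[...,2]-.035)<.004)&(np.hypot(P[...,0]-.468,P[...,1]+.093)<.03); print(m.sum(),np.nanmean(P[m],0),np.nanmin(P[m],0),np.nanmax(P[m],0))
```

```text
2.5 [ 0.4682 -0.0921  0.1305] [179.9723   0.0036 161.8169] 0.6878590663421441
0.7 [252.2, 184.1] [ 0.4701 -0.0991  0.    ]
777 [ 0.4689 -0.0954  0.0345] [ 0.4578 -0.1075  0.0312] [ 0.4812 -0.0839  0.0367]
```

View pics/w1.png

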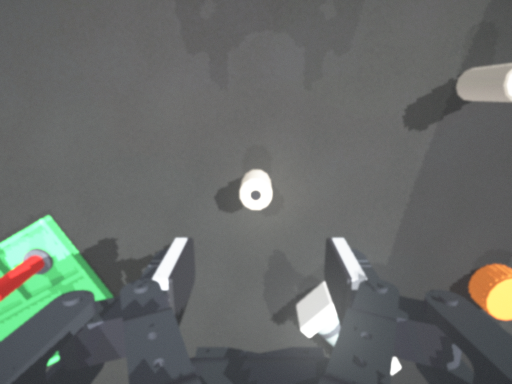

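The wrist view shows the short spacer at (256,195), about 2.5 mm from the estimate, so I'm descending and gripping.

Call:
step_arm:
  slide:
    - [0, -0.2, 5.0]
    - [0, -0.2, 9.0]
    - [0, -0.2, 11.6]
    - [0, -0.2, 11.6]
    - [0, -0.2, 11.6]
    - [0, -0.2, 11.6]
    - [0, -0.2, 11.6]
    - [0, -0.2, 11.6]
    - [0, -0.2, 11.6]
    - [0, -0.2, 11.6]
  roll: [0, 0, 0, 0, 0, 0, 0, 0, 0, 0]
  claw: [80, 80, 80, 80, 230, 230, 230, 230, 230, 230]

```text
t: 3.6
eef_pos: [0.4694, -0.0961, 0.0171]
ee_rot: [180.0, 0.3, 161.7]
wrist_force: [-0.5, 1.4, 6.4]
width: 0.254
grasp_force: 58.8
```

Call:
step_arm:
  slide:
    - [0, 0.2, -4.0]
    - [0, 0.2, -8.0]
    - [0, 0.2, -11.6]
    - [0, 0.2, -11.6]
  roll: [0, 0, 0, 0]
  claw: [230, 230, 230, 230]

```text
t: 4.0
eef_pos: [0.4722, -0.0953, 0.138]
ee_rot: [-180.0, 0.8, 161.7]
wrist_force: [1.3, -0.6, -0.6]
width: 0.254
grasp_force: 59.2
```

Call:
step_arm:
  slide:
    - [8.5, 34.6, 1.0]
    - [8.5, 34.6, 1.0]
    - [8.5, 34.6, 1.0]
    - [8.5, 34.6, 1.0]
    - [8.5, 34.6, 1.0]
    - [8.5, 34.6, 1.0]
    - [8.5, 34.6, 1.0]
    - [8.5, 34.6, 1.0]
    - [8.5, 34.6, 1.0]
    - [8.5, 34.6, 1.0]
  roll: [0, 0, 0, 0, 0, 0, 0, 0, 0, 0]
  claw: [230, 230, 230, 230, 230, 230, 230, 230, 230, 230]

```text
t: 5.0
eef_pos: [0.4958, 0.2607, 0.12]
ee_rot: [-180.0, -0.0, 161.7]
wrist_force: [0.1, 0.1, -0.2]
width: 0.251
grasp_force: 59.3
```

Run:
```python
from h import *
from plan import tray
np.set_printoptions(precision=4,suppress=True)
s=bot.read_state(); print(s['t'],s['eef_pos'],s['ee_rot'],s['width'],s['grasp_force'])
ci=bot.camera_info('wrist'); p,d=save('wrist','w2.png'); P=cloud('wrist',d,ci)
W=np.linalg.inv(np.array(ci['world_to_cam']));K=np.array(ci['intrinsics'])
# draw expected pocket outlines (tray interior at rim height) for check
def proj(q):
    c=np.array(ci['world_to_cam'])@[*q,1]; x=c[:2]/c[2]; x=x*(1+ci['k1']*(x@x)); return (K@[*x,1])[:2]
for cx,cy,w,h in((.027,0,.056,.12),(-.03,-.031,.05,.058),(-.03,.031,.05,.058)):
    pts=[proj([*tray('blue',cx+a*w/2,cy+b*h/2),.01]) for a,b in((1,1),(1,-1),(-1,-1),(-1,1))]
    cv2.polylines(p,[np.int32(pts)],True,(0,255,255),1)
cv2.imwrite('pics/w2.png',p)
```

```text
5.0 [0.4958 0.2607 0.12  ] [-179.9513   -0.0137  161.6539] 0.25062564481529215 59.303389261476696
```

View pics/w2.png

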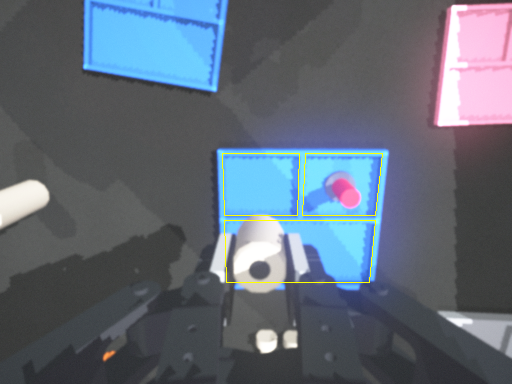

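The tray overlay fits and the spacer is held. Lowering it into the pocket at (260,185).

Call:
step_arm:
  slide:
    - [0, 0, 4.0]
    - [0, 0, 7.5]
    - [0, 0, 9.0]
    - [0, 0, 9.7]
    - [0, 0, 10.0]
    - [0, 0, 10.0]
    - [0, 0, 10.0]
  roll: [0, 0, 0, 0, 0, 0, 0]
  claw: [230, 230, 230, 230, 230, 230, 230]

```text
t: 5.75
eef_pos: [0.4974, 0.2619, 0.0221]
ee_rot: [179.9, 0.1, 161.7]
wrist_force: [-0.4, 0.2, -0.1]
width: 0.253
grasp_force: 59.3
```

Run:
```python
from plan import *
plan([[.4958,.262,.02,161.7],[.4958,.262,.12,161.7],[.6,.12,.15,100],[.6218,-.0587,.12,26.7],[.6218,-.0587,.009,26.7],[.6218,-.0587,.12,26.7]])
c=tray("blue",.027,0); plan([[.6218,-.0587,.12,26.7],[*c,.12,71.7],[*c,.013,71.7]]);print(c)
```

```text
slide [  0.   0. -10.] roll -0.0 mm 100
slide [-14.4 -10.2  -3. ] roll 61.7 mm 179
slide [-18.  -1.   3.] roll 73.3 mm 183
slide [ 0.   0.  11.1] roll -0.0 mm 111
slide [  0.    0.  -11.1] roll -0.0 mm 111
slide [  9.4 -32.5   0. ] roll -45.0 mm 338
slide [ 0.   0.  10.7] roll -0.0 mm 107
[0.55963449 0.2735222 ]
```

Call:
step_arm:
  slide:
    - [0, 0, 0.2]
    - [0, 0, 0.2]
    - [0, 0, 0.2]
    - [0, 0, 0.2]
    - [0, 0, 0.2]
    - [0, 0, -3.0]
    - [0, 0, -7.0]
    - [0, 0, -10.0]
    - [0, 0, -10.0]
  roll: [0, 0, 0, 0, 0, 0, 0, 0, 0]
  claw: [230, 230, 125, 125, 125, 125, 125, 100, 80]

```text
t: 6.65
eef_pos: [0.4993, 0.2628, 0.1261]
ee_rot: [179.6, 0.5, 161.7]
wrist_force: [-0.0, 0.1, 1.2]
width: 0.687
grasp_force: 0.0
```

Call:
step_arm:
  slide:
    - [-14.4, -10.2, -3.0]
    - [-14.4, -10.2, -3.0]
    - [-14.4, -10.2, -3.0]
    - [-14.4, -10.2, -3.0]
    - [-14.4, -10.2, -3.0]
    - [-14.4, -10.2, -3.0]
    - [-14.4, -10.2, -3.0]
    - [-14.4, -10.2, -3.0]
    - [-14.4, -10.2, -3.0]
    - [-14.4, -10.2, -3.0]
  roll: [61.7, 61.7, 61.7, 61.7, 61.7, 61.7, 61.7, 61.7, 61.7, 61.7]
  claw: [60, 60, 60, 60, 60, 60, 60, 60, 60, 60]

```text
t: 7.65
eef_pos: [0.6003, 0.1194, 0.1497]
ee_rot: [-180.0, -0.0, 100.1]
wrist_force: [-0.6, 0.2, 0.3]
width: 0.767
grasp_force: 0.0
```

Call:
step_arm:
  slide:
    - [-18.0, -1.0, 3.0]
    - [-18.0, -1.0, 3.0]
    - [-18.0, -1.0, 3.0]
    - [-18.0, -1.0, 3.0]
    - [-18.0, -1.0, 3.0]
    - [-18.0, -1.0, 3.0]
    - [-18.0, -1.0, 3.0]
    - [-18.0, -1.0, 3.0]
    - [-18.0, -1.0, 3.0]
    - [-18.0, -1.0, 3.0]
  roll: [73.3, 73.3, 73.3, 73.3, 73.3, 73.3, 73.3, 73.3, 73.3, 73.3]
  claw: [60, 60, 60, 60, 60, 60, 60, 60, 60, 60]

```text
t: 8.65
eef_pos: [0.6219, -0.0595, 0.1202]
ee_rot: [-180.0, 0.0, 26.8]
wrist_force: [0.2, 0.6, 0.7]
width: 0.763
grasp_force: 0.0
```

Run:
```python
from h import *
from plan import *
np.set_printoptions(precision=4,suppress=True)
s=bot.read_state(); print(s['t'],s['eef_pos'],s['ee_rot'],s['width'])
ci=bot.camera_info('wrist'); p,d=save('wrist','w3.png'); P=cloud('wrist',d,ci)
m=(P[...,2]>.022)&(P[...,2]<.04)&(np.hypot(P[...,0]-.622,P[...,1]+.059)<.06)
r=cv2.minAreaRect((P[m][:,:2]*1000).astype(np.float32)); print(m.sum(),r)
p2,d2=save('top','t3.png'); Q=cloud('top',d2); c=tray("blue",-.03,-.031)
m=(Q[...,2]>.025)&(np.hypot(Q[...,0]-c[0],Q[...,1]-c[1])<.025); print("spacer in blue",c,m.sum(),Q[m].mean(0),Q[m].max(0),Q[m].min(0))
```

```text
8.65 [ 0.6219 -0.0595  0.1202] [-179.9957    0.0056   26.7682] 0.7631779615770622
5246 ((624.4368286132812, -61.72067642211914), (89.55667114257812, 35.68818664550781), 26.84941864013672)
spacer in blue [0.4958 0.262 ] 68 [0.4955 0.2632 0.0372] [0.5064 0.2739 0.0411] [0.4848 0.2525 0.0292]
```

View pics/w3.png

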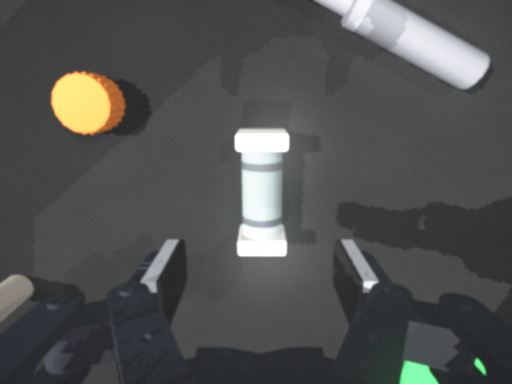

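The short spacer is in place. The cell at (263,192) is aligned with the tool. Gripping it.

Call:
step_arm:
  slide:
    - [0.1, 0.3, 5.0]
    - [0.1, 0.3, 9.0]
    - [0.1, 0.3, 11.1]
    - [0.1, 0.3, 11.1]
    - [0.1, 0.3, 11.1]
    - [0.1, 0.3, 11.1]
    - [0.1, 0.3, 11.1]
    - [0.1, 0.3, 11.1]
    - [0.1, 0.3, 11.1]
    - [0.1, 0.3, 11.1]
  roll: [0, 0, 0, 0, 0, 0, 0, 0, 0, 0]
  claw: [60, 60, 60, 60, 60, 220, 220, 220, 220, 220]

```text
t: 9.75
eef_pos: [0.626, -0.0621, 0.0119]
ee_rot: [179.9, -0.2, 26.7]
wrist_force: [-1.3, 0.5, 6.4]
width: 0.325
grasp_force: 59.8
```

Call:
step_arm:
  slide:
    - [0, 0, 0]
    - [0, 0, -4.0]
    - [0, 0, -8.0]
    - [0, 0, -11.1]
    - [0, 0, -11.1]
  roll: [0, 0, 0, 0, 0]
  claw: [220, 220, 220, 220, 220]

```text
t: 10.25
eef_pos: [0.6281, -0.0627, 0.1273]
ee_rot: [179.6, -0.5, 26.7]
wrist_force: [0.8, -0.4, -1.1]
width: 0.321
grasp_force: 59.5
```

Call:
step_arm:
  slide:
    - [9.3, -32.8, 0]
    - [9.3, -32.8, 0]
    - [9.3, -32.8, 0]
    - [9.3, -32.8, 0]
    - [9.3, -32.8, 0]
    - [9.3, -32.8, 0]
    - [9.3, -32.8, 0]
    - [9.3, -32.8, 0]
    - [9.3, -32.8, 0]
    - [9.3, -32.8, 0]
  roll: [-45, -45, -45, -45, -45, -45, -45, -45, -45, -45]
  claw: [220, 220, 220, 220, 220, 220, 220, 220, 220, 220]

```text
t: 11.25
eef_pos: [0.5598, 0.2719, 0.1193]
ee_rot: [-179.9, 0.1, 71.6]
wrist_force: [-0.1, 0.6, -1.4]
width: 0.322
grasp_force: 59.6
```

Run:
```python
from h import *
from plan import *
np.set_printoptions(precision=4,suppress=True)
s=bot.read_state(); print(s['t'],s['eef_pos'],s['ee_rot'],s['width'],tray('blue',.027,0))
ci=bot.camera_info('wrist'); p,d=save('wrist','w4.png'); K=np.array(ci['intrinsics'])
def proj(q):
    c=np.array(ci['world_to_cam'])@[*q,1]; x=c[:2]/c[2]; x=x*(1+ci['k1']*(x@x)); return (K@[*x,1])[:2]
for cx,cy,w,h in((.027,0,.056,.12),):
    pts=[proj([*tray('blue',cx+a*w/2,cy+b*h/2),.01]) for a,b in((1,1),(1,-1),(-1,-1),(-1,1))]
    cv2.polylines(p,[np.int32(pts)],True,(0,255,255),1)
cv2.imwrite('pics/w4.png',p)
```

```text
11.25 [0.5598 0.2719 0.1193] [-179.9427    0.0737   71.63  ] 0.32210653885449747 [0.5596 0.2735]
```

View pics/w4.png

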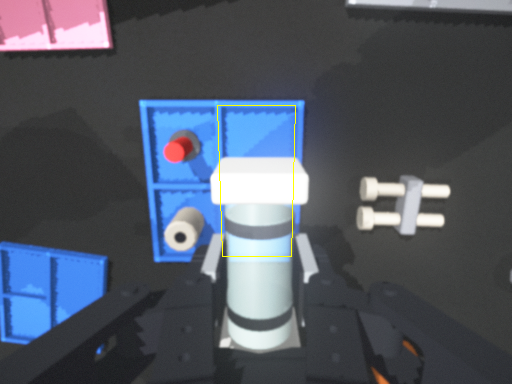

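The cell at (260,270) is held straight over its pocket. Lowering it.

Call:
step_arm:
  slide:
    - [0, 0, 4.0]
    - [0, 0, 7.5]
    - [0, 0, 9.0]
    - [0, 0, 9.8]
    - [0, 0, 10.3]
    - [0, 0, 10.6]
    - [0, 0, 10.6]
    - [0, 0, 10.6]
    - [0, 0, 10.6]
  roll: [0, 0, 0, 0, 0, 0, 0, 0, 0]
  claw: [220, 220, 220, 220, 220, 220, 220, 220, 220]

```text
t: 12.2
eef_pos: [0.5608, 0.2733, 0.0154]
ee_rot: [179.9, -0.1, 71.7]
wrist_force: [0.1, 0.5, -1.1]
width: 0.323
grasp_force: 59.7
```

Run:
```python
from plan import *
b=tray("blue",.027,0); g=tray("green",-.03,-.031);gc=tray("green",.027,0.01); print(g,gc)
plan([[*b,.0135,71.7],[*b,.12,71.7],[.445,.0875,.15,11.3],[.445,.0875,.025,11.3],[.445,.0875,.16,11.3],[*g,.15,11.3],[*g,.031,11.3],[*g,.15,11.3],[.56,-.06,.15,11.3],[.623,.0795,.12,11.3],[.623,.0795,.01,11.3],[.623,.0795,.15,11.3],[.56,-.15,.15,11.3],[*gc,.13,11.3],[*gc,.014,11.3]])
```

```text
[ 0.48765589 -0.35627744] [ 0.53551713 -0.30490331]
slide [  0.    0.  -10.6] roll -0.0 mm 106
slide [-21.3  -5.   -3. ] roll 60.4 mm 221
slide [ 0.   0.  12.5] roll -0.0 mm 125
slide [  0.    0.  -13.5] roll -0.0 mm 135
slide [-4.5 44.4  1. ] roll -0.0 mm 446
slide [ 0.   0.  11.9] roll -0.0 mm 119
slide [  0.    0.  -11.9] roll -0.0 mm 119
slide [ 12.9 -27.6   0. ] roll -0.0 mm 305
slide [  8.9 -12.4   3. ] roll -0.0 mm 156
slide [ 0.  0. 11.] roll -0.0 mm 110
slide [  0.   0. -14.] roll -0.0 mm 140
slide [-10.7  21.3   0. ] roll -0.0 mm 238
slide [-5.4 14.7  2. ] roll -0.0 mm 158
slide [ 0.   0.  11.6] roll -0.0 mm 116
```

Call:
step_arm:
  slide:
    - [0, 0, 0.1]
    - [0, 0, 0.2]
    - [0, 0, 0.2]
    - [0, 0, 0.2]
    - [0, 0, 0.2]
  roll: [0, 0, 0, 0, 0]
  claw: [220, 220, 220, 220, 220]

```text
t: 12.7
eef_pos: [0.5607, 0.2733, 0.0149]
ee_rot: [180.0, -0.0, 71.7]
wrist_force: [-5.0, -2.3, 9.3]
width: 0.322
grasp_force: 60.9
```

Call:
step_arm:
  slide:
    - [0, 0, 0]
    - [0, 0, 0]
    - [0, 0, 0]
    - [0, 0, -2.0]
    - [0, 0, -6.0]
    - [0, 0, -10.8]
    - [0, 0, -10.8]
  roll: [0, 0, 0, 0, 0, 0, 0]
  claw: [120, 120, 120, 120, 120, 100, 80]

```text
t: 13.4
eef_pos: [0.565, 0.2747, 0.129]
ee_rot: [179.3, -0.5, 71.7]
wrist_force: [0.2, 0.8, 0.7]
width: 0.69
grasp_force: 0.0
```

Call:
step_arm:
  slide:
    - [-21.3, -5.0, -3.0]
    - [-21.3, -5.0, -3.0]
    - [-21.3, -5.0, -3.0]
    - [-21.3, -5.0, -3.0]
    - [-21.3, -5.0, -3.0]
    - [-21.3, -5.0, -3.0]
    - [-21.3, -5.0, -3.0]
    - [-21.3, -5.0, -3.0]
    - [-21.3, -5.0, -3.0]
    - [-21.3, -5.0, -3.0]
  roll: [60.4, 60.4, 60.4, 60.4, 60.4, 60.4, 60.4, 60.4, 60.4, 60.4]
  claw: [80, 80, 80, 80, 80, 80, 80, 80, 80, 80]

```text
t: 14.4
eef_pos: [0.4456, 0.0866, 0.15]
ee_rot: [-180.0, 0.0, 11.4]
wrist_force: [-0.4, -0.9, 0.1]
width: 0.69
grasp_force: 0.0
```

Run:
```python
from h import *
from plan import *
np.set_printoptions(precision=4,suppress=True)
s=bot.read_state(); print(s['t'],s['eef_pos'],s['ee_rot'],s['width'])
ci=bot.camera_info('wrist'); p,d=save('wrist','w5.png'); P=cloud('wrist',d,ci)
m=(abs(P[...,2]-.055)<.005)&(np.hypot(P[...,0]-.445,P[...,1]-.0875)<.03); print(m.sum(),P[m].mean(0),P[m].min(0),P[m].max(0))
p2,d2=save('top','t5.png'); Q=cloud('top',d2); c=tray("blue",.027,0)
m=(Q[...,2]>.022)&(np.hypot(Q[...,0]-c[0],Q[...,1]-c[1])<.06)&((Q[...,:2]-c)@[.949,-.314]>-.028)
print("cell in blue",c,m.sum(),cv2.minAreaRect((Q[m][:,:2]*1000).astype(np.float32)),np.percentile(Q[m][:,2],[50,95]))
cv2.imwrite('pics/t5c.png',cv2.resize(p2[130:270,110:330],None,fx=3.6,fy=3.6))
```

```text
14.4 [0.4456 0.0866 0.15  ] [-179.9962    0.0239   11.4066] 0.6899514355904388
791 [0.4484 0.0855 0.0546] [0.4361 0.0739 0.0503] [0.4594 0.0969 0.0566]
cell in blue [0.5596 0.2735] 408 ((559.1549682617188, 272.86212158203125), (89.83077239990234, 35.706817626953125), 72.15608215332031) [0.0346 0.0401]
```

View pics/t5c.png

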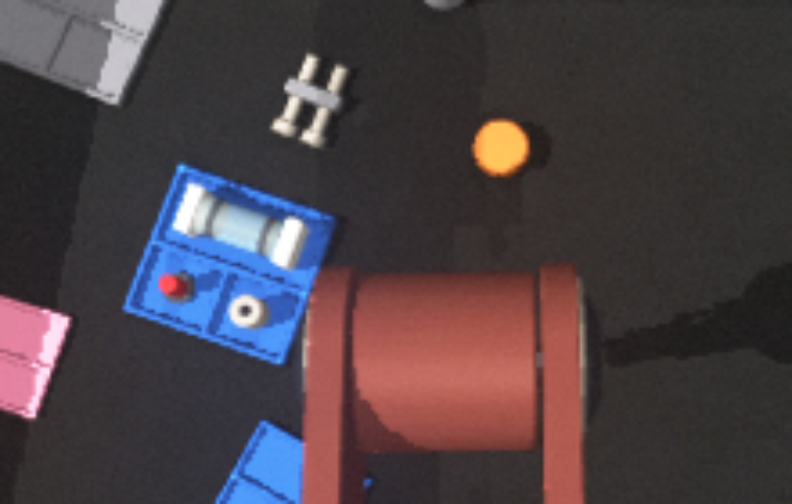

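The blue kit is complete: cell at (240,225) and spacer at (247,310) in the crop, both centred. Now the long spacer.

Call:
step_arm:
  slide:
    - [0.2, 0.2, 5.0]
    - [0.2, 0.2, 10.0]
    - [0.2, 0.2, 12.5]
    - [0.2, 0.2, 12.5]
    - [0.2, 0.2, 12.5]
    - [0.2, 0.2, 12.5]
    - [0.2, 0.2, 12.5]
    - [0.2, 0.2, 12.5]
    - [0.2, 0.2, 12.5]
    - [0.2, 0.2, 12.5]
  roll: [0, 0, 0, 0, 0, 0, 0, 0, 0, 0]
  claw: [80, 80, 80, 80, 80, 230, 230, 230, 230, 230]

```text
t: 15.5
eef_pos: [0.4499, 0.085, 0.0276]
ee_rot: [180.0, -0.2, 11.3]
wrist_force: [-0.4, 1.0, 6.9]
width: 0.262
grasp_force: 58.6
```

Call:
step_arm:
  slide:
    - [0, 0, 0]
    - [0, 0, -5.0]
    - [0, 0, -9.0]
    - [0, 0, -13.5]
    - [0, 0, -13.5]
    - [0, 0, -13.5]
  roll: [0, 0, 0, 0, 0, 0]
  claw: [230, 230, 230, 230, 230, 230]

```text
t: 16.1
eef_pos: [0.4489, 0.0849, 0.162]
ee_rot: [180.0, -0.2, 11.3]
wrist_force: [-0.3, 0.6, -1.8]
width: 0.26
grasp_force: 59.1
```

Call:
step_arm:
  slide:
    - [-2.4, 22.0, 0.5]
    - [-2.4, 22.0, 0.5]
    - [-2.4, 22.0, 0.5]
    - [-2.4, 22.0, 0.5]
    - [-2.4, 22.0, 0.5]
    - [-4.7, 44.2, 1.0]
    - [-4.7, 44.2, 1.0]
    - [-4.7, 44.2, 1.0]
    - [-4.7, 44.2, 1.0]
    - [-4.7, 44.2, 1.0]
  roll: [0, 0, 0, 0, 0, 0, 0, 0, 0, 0]
  claw: [230, 230, 230, 230, 230, 230, 230, 230, 230, 230]

```text
t: 17.1
eef_pos: [0.4868, -0.3606, 0.1473]
ee_rot: [-179.9, 0.2, 11.1]
wrist_force: [0.8, 0.3, -0.4]
width: 0.26
grasp_force: 59.4
```

Run:
```python
from h import *
from plan import *
np.set_printoptions(precision=4,suppress=True)
s=bot.read_state(); print(s['t'],s['eef_pos'],s['ee_rot'],s['width'],tray('green',-.03,-.031))
ci=bot.camera_info('wrist'); p,d=save('wrist','w6.png'); K=np.array(ci['intrinsics'])
def proj(q):
    c=np.array(ci['world_to_cam'])@[*q,1]; x=c[:2]/c[2]; x=x*(1+ci['k1']*(x@x)); return (K@[*x,1])[:2]
for cx,cy,w,h in((.027,0,.056,.12),(-.03,-.031,.05,.058),(-.03,.031,.05,.058)):
    pts=[proj([*tray('green',cx+a*w/2,cy+b*h/2),.01]) for a,b in((1,1),(1,-1),(-1,-1),(-1,1))]
    cv2.polylines(p,[np.int32(pts)],True,(255,0,255),1)
cv2.imwrite('pics/w6.png',p)
```

```text
17.1 [ 0.4868 -0.3606  0.1473] [-179.8605    0.1593   11.1036] 0.2604239033855689 [ 0.4877 -0.3563]
```

View pics/w6.png

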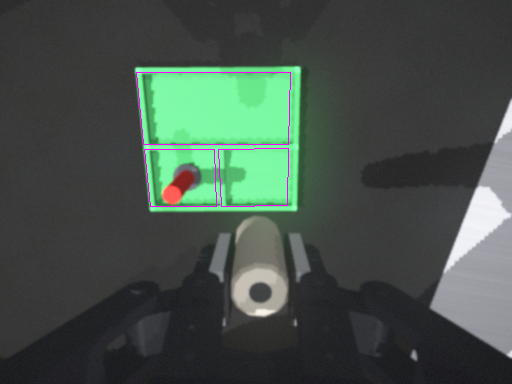

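The overlay fits and the spacer is upright in the grip at (260,265). Lowering it.

Call:
step_arm:
  slide:
    - [0, 0, 4.0]
    - [0, 0, 8.0]
    - [0, 0, 10.5]
    - [0, 0, 11.4]
    - [0, 0, 11.9]
    - [0, 0, 12.1]
    - [0, 0, 12.2]
    - [0, 0, 12.2]
    - [0, 0, 12.2]
  roll: [0, 0, 0, 0, 0, 0, 0, 0, 0]
  claw: [230, 230, 230, 230, 230, 230, 230, 230, 230]

```text
t: 18.05
eef_pos: [0.487, -0.3557, 0.0306]
ee_rot: [-179.6, 0.2, 11.3]
wrist_force: [-9.2, 9.9, 17.2]
width: 0.257
grasp_force: 62.1
```

```bash
python3 -c "
from h import *
print({k:np.round(bot.read_state()[k],4) for k in('eef_pos','ee_rot','wrist_force')})"
```

```text
{'eef_pos': array([ 0.487 , -0.3557,  0.0306]), 'ee_rot': array([-179.6454,    0.2407,   11.306 ]), 'wrist_force': array([-9.2293,  9.9233, 17.2301])}
```

Call:
step_arm:
  slide:
    - [0, 0, -0.2]
    - [0, 0, -0.2]
    - [0, 0, -0.2]
    - [0, 0, -0.2]
    - [0, 0, -0.2]
    - [0, 0, -3.0]
    - [0, 0, -7.0]
    - [0, 0, -11.8]
    - [0, 0, -12.2]
  roll: [0, 0, 0, 0, 0, 0, 0, 0, 0]
  claw: [230, 230, 125, 125, 125, 125, 125, 100, 60]

```text
t: 18.95
eef_pos: [0.4916, -0.3609, 0.1587]
ee_rot: [179.4, -0.5, 11.3]
wrist_force: [0.1, -1.7, 0.6]
width: 0.757
grasp_force: 0.0
```

Call:
step_arm:
  slide:
    - [12.9, -27.6, 0]
    - [12.9, -27.6, 0]
    - [12.9, -27.6, 0]
    - [12.9, -27.6, 0]
    - [12.9, -27.6, 0]
    - [12.9, -27.6, 0]
    - [21.8, -40.0, 3.0]
    - [21.8, -40.0, 3.0]
    - [21.8, -40.0, 3.0]
    - [21.8, -40.0, 3.0]
  roll: [0, 0, 0, 0, 0, 0, 0, 0, 0, 0]
  claw: [60, 60, 60, 60, 60, 60, 60, 60, 60, 60]

```text
t: 19.95
eef_pos: [0.6241, 0.0815, 0.1185]
ee_rot: [-179.9, 0.1, 11.5]
wrist_force: [-0.7, -0.4, -0.5]
width: 0.765
grasp_force: 0.0
```

Call:
step_arm:
  slide:
    - [0, 0, 0]
    - [0, 0, 0]
  roll: [0, 0]
  claw: [60, 60]

```text
t: 20.15
eef_pos: [0.6237, 0.0764, 0.1201]
ee_rot: [180.0, 0.0, 11.3]
wrist_force: [0.2, 0.2, 0.2]
width: 0.765
grasp_force: 0.0
```

Run:
```python
from h import *
from plan import *
np.set_printoptions(precision=4,suppress=True)
s=bot.read_state(); print(s['t'],s['eef_pos'],s['ee_rot'],s['width'])
ci=bot.camera_info('wrist'); p,d=save('wrist','w7.png'); P=cloud('wrist',d,ci)
m=(abs(P[...,2]-.026)<.004)&(np.hypot(P[...,0]-.623,P[...,1]-.0795)<.035); print("cap",m.sum(),P[m].mean(0),P[m].min(0),P[m].max(0))
p2,d2=save('top','t7.png'); Q=cloud('top',d2); c=tray("green",-.03,-.031)
m=(Q[...,2]>.045)&(np.hypot(Q[...,0]-c[0],Q[...,1]-c[1])<.03); print("long in green",c,m.sum(),Q[m].mean(0),Q[m].min(0),Q[m].max(0))
plan([[*s['eef_pos'],s['ee_rot'][2]],[.623,.0795,.01,11.3]])
```

```text
20.15 [0.6237 0.0764 0.1201] [179.9712   0.0333  11.2563] 0.7653566049773631
cap 2224 [0.6267 0.0767 0.0257] [0.6059 0.056  0.022 ] [0.6457 0.097  0.0282]
long in green [ 0.4877 -0.3563] 79 [ 0.4845 -0.3539  0.0567] [ 0.4734 -0.3668  0.046 ] [ 0.4944 -0.3438  0.0619]
slide [-0.  -0.3 11. ] roll -0.0 mm 110
```

The long spacer stands in green. Gripping the cap.

Call:
step_arm:
  slide:
    - [0.2, 0, 5.0]
    - [0.2, 0, 9.0]
    - [0.2, 0, 11.0]
    - [0.2, 0, 11.0]
    - [0.2, 0, 11.0]
    - [0.2, 0, 11.0]
    - [0.2, 0, 11.0]
    - [0.2, 0, 11.0]
    - [0.2, 0, 11.0]
    - [0.2, 0, 11.0]
  roll: [0, 0, 0, 0, 0, 0, 0, 0, 0, 0]
  claw: [60, 60, 60, 60, 60, 200, 200, 200, 200, 200]

```text
t: 21.25
eef_pos: [0.6281, 0.0773, 0.0135]
ee_rot: [179.9, -0.3, 11.3]
wrist_force: [-1.9, -0.9, 6.4]
width: 0.44
grasp_force: 60.6
```

Call:
step_arm:
  slide:
    - [0, 0, 0]
    - [0, 0, -5.0]
    - [0, 0, -9.0]
    - [0, 0, -14.0]
    - [0, 0, -14.0]
    - [0, 0, -14.0]
    - [0, 0, -14.0]
  roll: [0, 0, 0, 0, 0, 0, 0]
  claw: [200, 200, 200, 200, 200, 200, 200]

```text
t: 21.95
eef_pos: [0.625, 0.0776, 0.1492]
ee_rot: [-180.0, 0.1, 11.3]
wrist_force: [-0.0, -0.2, -0.3]
width: 0.437
grasp_force: 60.2
```

Run:
```python
from h import *
from plan import *
s=bot.read_state(); print(s['t'],s['eef_pos'],s['width'])
gc=tray("green",.027,.01)
plan([[*s['eef_pos'],11.3],[*gc,.13,11.3],[*gc,.014,11.3]])
```

```text
21.95 [0.6250053  0.07758012 0.14915033] 0.43730425024058767
slide [-16.3  35.8   1.9] roll -0.0 mm 393
slide [ 0.   0.  11.6] roll -0.0 mm 116
```

Call:
step_arm:
  slide:
    - [-8, 18, 1.0]
    - [-8, 18, 1.0]
    - [-8, 18, 1.0]
    - [-8, 18, 1.0]
    - [-16.3, 35.8, 1.9]
    - [-16.3, 35.8, 1.9]
    - [-16.3, 35.8, 1.9]
    - [-16.3, 35.8, 1.9]
    - [-16.3, 35.8, 1.9]
    - [-16.3, 35.8, 1.9]
  roll: [0, 0, 0, 0, 0, 0, 0, 0, 0, 0]
  claw: [200, 200, 200, 200, 200, 200, 200, 200, 200, 200]

```text
t: 22.95
eef_pos: [0.5345, -0.3054, 0.1288]
ee_rot: [-179.8, 0.1, 11.1]
wrist_force: [-0.6, 0.2, -0.3]
width: 0.44
grasp_force: 60.3
```

Call:
step_arm:
  slide:
    - [0, 0, 0]
    - [0, 0, 4.0]
    - [0, 0, 8.0]
    - [0, 0, 10.0]
    - [0, 0, 11.0]
    - [0, 0, 11.4]
    - [0, 0, 11.6]
    - [0, 0, 11.6]
    - [0, 0, 11.6]
    - [0, 0, 11.6]
  roll: [0, 0, 0, 0, 0, 0, 0, 0, 0, 0]
  claw: [200, 200, 200, 200, 200, 200, 200, 200, 200, 200]

```text
t: 23.95
eef_pos: [0.5369, -0.3059, 0.0165]
ee_rot: [179.9, -0.1, 11.3]
wrist_force: [0.9, 0.8, 2.2]
width: 0.44
grasp_force: 60.5
```

Touching the floor (2 N), so I'm releasing and lifting.

Call:
step_arm:
  slide:
    - [0, 0, 0]
    - [0, 0, 0]
    - [0, 0, 0]
    - [0, 0, -3.0]
    - [0, 0, -7.0]
    - [0, 0, -12.0]
    - [0, -10, -15.0]
    - [0, -20, -15.0]
    - [0, -20, -15.0]
    - [0, -20, -15.0]
  roll: [0, 0, 0, 0, 0, 0, 0, 0, 0, 0]
  claw: [70, 70, 70, 70, 70, 70, 70, 70, 70, 70]

```text
t: 24.95
eef_pos: [0.4968, -0.1106, 0.1653]
ee_rot: [180.0, -0.0, 11.2]
wrist_force: [0.5, -0.1, 0.1]
width: 0.725
grasp_force: 0.0
```

Run:
```python
from h import *
from plan import *
np.set_printoptions(precision=4,suppress=True)
p,d=save('top','t8.png'); Q=cloud('top',d)
for t,x,y,zm,n in(("green",-.03,-.031,.045,"long"),("green",.027,.01,.022,"cap"),("blue",-.03,-.031,.03,"short"),("blue",.027,0,.022,"cell")):
    c=tray(t,x,y); m=(Q[...,2]>zm)&(np.hypot(Q[...,0]-c[0],Q[...,1]-c[1])<.027); print(n,c,m.sum(),Q[m].mean(0),Q[m].max(0))
a=cv2.resize(p[150:255,110:230],(400,350));b=cv2.resize(p[160:265,345:465],(400,350)); cv2.imwrite('pics/t8c.png',np.hstack([a,b]))
```

```text
long [ 0.4877 -0.3563] 81 [ 0.4844 -0.3537  0.0563] [ 0.4944 -0.3439  0.0623]<stdin>:6: RuntimeWarning: Mean of empty slice.
  ret = um.true_divide(
Traceback (most recent call last):
ValueError: zero-size array to reduction operation maximum which has no identity
```

The cap isn't where I expected it, so I'm looking.

Run:
```python
import cv2
p=cv2.imread('pics/t8.png'); cv2.imwrite('pics/t8c.png',cv2.resize(p[90:290,90:490],(800,400)))
```

```text
(no output)
```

View pics/t8c.png

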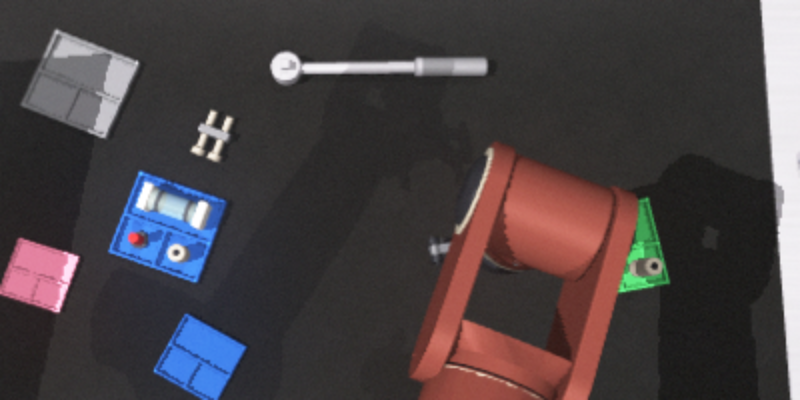

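The arm is just hiding the green tray at (640,245), so I'll move aside and look again.

Call:
step_arm:
  slide:
    - [0, -20, 0]
    - [0, -20, 0]
    - [0, -20, 0]
    - [0, -20, 0]
    - [0, -20, 0]
    - [0, -20, 0]
    - [0, -20, 0]
  roll: [0, 0, 0, 0, 0, 0, 0]
  claw: [70, 70, 70, 70, 70, 70, 70]

```text
t: 25.7
eef_pos: [0.4586, 0.0832, 0.165]
ee_rot: [180.0, 0.0, 11.2]
wrist_force: [0.1, -1.0, 0.6]
width: 0.723
grasp_force: 0.0
```

Run:
```python
from h import *
from plan import *
np.set_printoptions(precision=4,suppress=True)
p,d=save('top','t9.png'); Q=cloud('top',d)
for t,x,y,zm,n in(("green",-.03,-.031,.045,"long"),("green",.027,.01,.022,"cap"),("blue",-.03,-.031,.03,"short"),("blue",.027,0,.022,"cell")):
    c=tray(t,x,y); m=(Q[...,2]>zm)&(np.hypot(Q[...,0]-c[0],Q[...,1]-c[1])<.027); print(n,c,m.sum(), (Q[m].mean(0),Q[m].max(0)) if m.any() else "")
cv2.imwrite('pics/t9c.png',cv2.resize(p[170:260,345:445],None,fx=5,fy=5))
```

```text
long [ 0.4877 -0.3563] 79 (array([ 0.4844, -0.3539,  0.0561]), array([ 0.4946, -0.3438,  0.0616]))
cap [ 0.5355 -0.3049] 182 (array([ 0.5329, -0.3049,  0.0284]), array([ 0.5521, -0.2851,  0.0336]))
short [0.4958 0.262 ] 65 (array([0.4955, 0.2636, 0.0373]), array([0.5063, 0.2742, 0.0426]))
cell [0.5596 0.2735] 208 (array([0.5591, 0.2739, 0.0329]), array([0.5801, 0.2998, 0.0398]))
```

View pics/t9c.png

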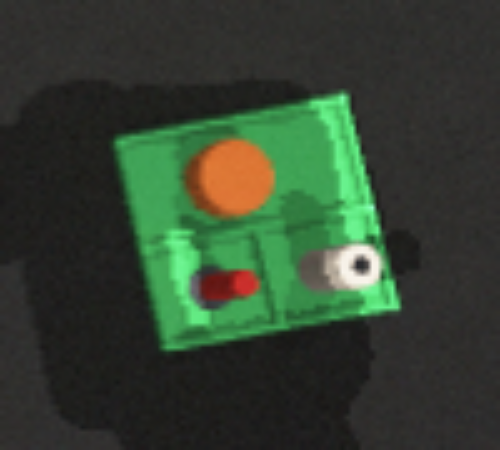

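The green kit is right: cap at (232,178), top up, and the long spacer at (340,267), upright like the post. Handing in.

```bash
python3 -c "
from cell import bot
print(bot.hand_in())"
```

```text
the job is handed in; nothing more can be done
None
```

I made up both kits and handed the job in at about 26 s: cell and short spacer in the blue tray, cap and long spacer in the green tray. The last pictures showed all four parts seated and upright; `bot.hand_in()` returned no verdict.

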